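Press a printing block home on the sprung bed and hold it

ROBOT

A 6-joint arm with a two-finger parallel gripper is mounted at the origin on the work surface. World frame = base frame: x ahead of the robot, y to its left, z up, the work surface at z = 0. Lengths are in m, angles in rad, forces in N, time in s.
With the tool pointing down it reaches from about 0.3 to 0.85 m from the base axis. Payload 5.4 kg.
Tool frame: the origin (TCP) lies midway between the tips of the shut fingers; the grasp point (between the pads) lies 19 mm behind it; z points along the fingers, y is the line along which they close (so a half turn about z gives the same grasp; the last joint's range is limited). The gripper opens to 85 mm and grips with 20 to 120 N. Pads are 22 mm wide; open, the fingers measure 114 mm over their backs; the gripper's body (76 mm by 85 mm) begins 54 mm behind the grasp point. The pads swing forward as they close: fully open they stand 13 mm farther back than shut.
Start: joints at [0.985, 0.158, 1.597, -0, 1.386, -0.21], TCP at [0.211, 0.535, 0.231] pointing down, gripper open.
Joint ranges: [-2.91, 2.91], [-0.94, 2.29], [0.18, 2.7], [-1.29, 4.43], [0.17, 2.64], [-3, 3]. Speed limits (rad/s): [2.57, 2.57, 3.14, 3.14, 3.14, 3.14].

INTERFACE

Orientations are given as a unit quaternion [x, y, z, w].
In Python, from rig import manip gives the robot as it stands. The module is installed in compiled form; this text tells all that it offers.
- The arm moves only by the tool play_rows, never from a script. Its argument "motion" is a list of rows, each a list of 3 entries, a list of its own where there are three numbers: the turn, a rotation vector about the tool's x, y, z in rad, then the shift along the tool's x, y, z in m, then the gripper's target within -1 to 1 (fully open at 1, half-way at 0, shut at -1). In form: [[[rx, ry, rz], [tx, ty, tz], grip], ...]. A call has 1 to 12 rows; each row shifts and turns the commanded pose from where the row before left it, along the tool's axes as they then stand; what a row does not reach is not made up. A row lasts 1/12 s, in which the tool goes at most 41.7 mm and 7.16 degrees, less where a joint would pass 70% of its speed; a pose out of reach is approached as far as the arm can. A call with a gripper value outside its range is refused whole. The fingers move at their own pace and stop on an object; the grip force is fixed at half the most. Time passes only in rows, so rows that do not move let the fingers close. It gives the time, the measured TCP pose, the force, the opening and the grip force at its end, in the units of the state.
- manip.get_obs(): the state, without advancing time (a new reading comes with each control period).
- manip.get_image(name): name is "scene" or "side" or "wrist"; returns a dict with "img" (400x640x3 uint8, red, green, blue), "intrinsics" (3x3 intrinsics, pixels), "origin" and "orientation" of the camera in the world. Camera axes: x right, y up, looking along -z (the intrinsics and any distortion apply to the point x, -y, -z); pixel columns grow to the right and rows downward; lengths in m; the calibration is good to about 2 mm. A picture is of the moment at which its call begins. There is no depth.
- manip.sign_off(): hands the job in; it is judged then, once.
Trained networks look in the newest picture that a camera, given by its name, has taken for a name from the list of things; names that differ only in an ending like _2 or _b are one class to them, and where a whole thing is asked for, a point or a joint stands for the part that bears it (a point fixed in the world has none). Each returns a list of dicts, best first, with "conf" (0 to 1); they miss things now and then, are a little off and sometimes report something else, mostly with a low value. They report only what shows in the picture. A call takes as long as a camera call. They do not tell look-alikes from the thing itself.
- manip.silhouettes(camera, label): "pixels" (400x640 bool, what is visible of it).
- manip.tip_of(camera, label): "location" ([x, y, z] in m, in world coordinates, good to about 4 mm: a listed point, or the origin of a listed thing).
The state is a dict: "clock": time; "q": joint angles; "dq": joint speeds; "tau": joint torques, N m; "tool_pos": TCP position; "orientation": TCP orientation; "wrist_force": force on the tool from outside, world axes, zero at the start; "ft_torque": the same for the moment, N m; "grip_width": finger opening in m; "grip_force": force on a finger pad.
Only numpy, scipy, OpenCV 4.12 (cv2) and the standard library are available. Lean on these libraries where they do the work, as an engineer would, in place of code of your own. Each camera call takes 0.05 s, during which the arm holds its last target. There are 200 camera calls.

TASK

On the painter's table, lift the hand printing block with the rectangular foot up and out of its fork on the rack, leaving the round one hanging. Lower it, foot first, into the well of the wooden press box and push it down against the sprung bed until its shoulder sits flush on the steel rim all round. Finish while still holding it pressed home there, firmly but without leaning hard on it, and do not disturb the other things on the table.

Things in the scene. Friction and masses are not known exactly. Their poses are not given: they have to be found in the camera images.
- block: Wooden hand printing block, 125 mm tall, 0.25 to 0.42 kg; origin at the centre of its underside, z up. Foot 70 mm (along its x) x 50 mm (y), 24 mm tall, the lowest 6 mm a black rubber face 64 x 44; shoulder plate 100 x 80 mm from 24 to 34 mm up; round steel neck 16 mm thick to 85 mm; pale knob above. Hangs upright, the knob's underside on a fork's two prongs, axes parallel to the rack's.
- block_knob (a point): Centre of the rectangular block's wooden knob, 105 mm above the block's underside. The knob is 36 mm along the block's x, 44 mm along its y, 40 mm high: grip it from above (across y leaves most room on the rack).
- round_block: The other hand printing block, with the same neck and knob but a round foot (56 mm across) and a round shoulder (80 mm across); origin at the centre of its underside. It hangs on the rack's other fork and stays there.
- rack: Fixed rack; origin on the table under its post, z up. Base 120 (x) x 180 (y) x 18 mm, a post, a cross bar along y 172 mm up, two forks at y = +70 and -70 mm with one block on each (which is where varies). A fork is two 10 mm round prongs, 32 mm apart between centres, running from the bar to x = -114 mm; their upturned ends rise 12 mm above the prong tops. Blocks hang near x = -70 mm.
- fork_left (a point): On the rack's +y fork, midway between its prongs, level with the prong tops, 170 mm above the table. Lift a block straight up 18 to 36 mm (by 12 mm the knob clears the upturned ends; at 41 mm the shoulder meets the prongs from below), then draw it level to the rack's -x: after 75 mm neck and knob are out of the prongs, after 110 mm the shoulder is clear too.
- fork_right (a point): The same point on the rack's -y fork.
- press: Fixed press box: plywood foot 170 x 150 x 8 mm, dark wooden walls 136 mm (x) x 116 mm (y) with the steel rim on top; origin on the table under its centre, z up. The open well is 78 mm along its x, 58 mm along its y: the rectangular foot goes in with its long side along the press's x, either way round, with 4 mm free on each side.
- stop_rim: Steel rim, the hard stop, on top of the press box, 126 x 106 mm outside, open 78 x 58 mm; origin at the centre of the opening level with its upper face, 60 mm above the table; axes as the press. When the block is home its shoulder lies flat on it and the block's origin is 24 mm below this origin.
- bed (a joint): How far (m) the felt-covered sprung bed in the well is pushed down: 0 at rest, its top 14 mm below the rim's upper face; about 0.010 with the block home. It could go to 0.016, but the rim stops the block first. The spring pushes up with 6.4 N at 0 and 10.4 N at 0.010, more than the block's weight: let go, and the block rises again.
- bottle: Bystander: upright capped bottle, 64 mm across, 190 mm tall; origin under its centre.
- mug: Bystander: terracotta-coloured mug 76 mm across, 85 mm tall; origin under its centre.
Mind the look-alikes: they are no part of the job. What is shaped like the block but blue or purple is not meant.

How it is judged:
On the way, in this order (a step that is already met when the one before it is completed fails the run):
1. the rectangular block is held clear of the rack, off its fork (contact force between block and rack below 0.05 N and contact force between the fingers and block above 1 N and (height (world z) of block above 0.14 m or x of block in the frame of rack below -0.142 m)), for 0.1 s.
2. its foot is in the well of the press box (z of block in the frame of stop_rim below -0.008 m and horizontal distance between block and stop_rim below 0.012 m), for 0.1 s.
At the end, for the whole second after the job is handed in: For the whole last second the rectangular block is upright (within 0.04 rad) in the well, its shoulder within 1.5 mm of the steel rim and pressing on it with 0.5 to 40 N, the bed pushed down more than 8 mm, the fingers still on the block and the block still (z of block in the frame of stop_rim below -0.0225 m and horizontal distance between block and stop_rim below 0.01 m and angle between block's own z axis and vertical below 0.04 rad and value of joint bed above 0.008 m and contact force between block and stop_rim between 0.5 and 40 N and contact force between the fingers and block above 2 N and linear speed of block below 0.02 m/s); the arm keeps its last pose, push and grip.
It fails at once if the round block is moved more than 30 mm or taken off its fork (distance of round_block from where it was at the start of the episode above 0.03 m).
It fails at once if the bottle is moved more than 30 mm (distance of bottle from where it was at the start of the episode above 0.03 m).
It fails at once if the mug is moved more than 30 mm (distance of mug from where it was at the start of the episode above 0.03 m).
It fails at once if the block is leaned on hard: more than 60 N on the rim (contact force between block and stop_rim above 60 N).
It also fails if it takes over 61 s, if anything falls off the work surface, if the arm or the gripper's body presses on something with over 40 N, if the wrist force passes 120 N, or if a joint passes its speed limit or range.

## Working session

There is one attempt and no reset: what is moved stays moved. The work goes in short steps, Python scripts to look and compute and a tool call to move; the robot and the scene stay as the last step left them, time stands still between calls to the robot, and variables do not carry over. Pictures are saved under pics/ and viewed, at most 10 in all, crops included, and the job is handed in when it is done.

Besides the shell and the picture viewer there is one more tool, called after "Request:" by a JSON object that holds its "name" and its "arguments", one argument or row to a line. play_rows: Moves the arm, as the interface text tells. Its arguments: {"type":"object","properties":{"motion":{"type":"array","items":{"type":"array"}}},"required":["motion"]}

```bash
mkdir -p pics
python3 - <<'E'
from rig import manip
import cv2,numpy as np
o=manip.get_obs();print({k:np.round(v,3) for k,v in o.items()})
a=[]
for c in("scene","side"):
    d=manip.get_image(c);a.append(d["img"]);print(c,np.round(d["intrinsics"],1).tolist(),np.round(d["origin"],3),np.round(d["orientation"],4))
    for l in("block","block_knob","round_block","rack","fork_left","fork_right","press","stop_rim","bottle","mug"):
        print(l,[(np.round(r["location"],3).tolist(),round(r["conf"],2)) for r in manip.tip_of(c,l)][:4])
cv2.imwrite("pics/a.png",cv2.resize(a[0][:,:,::-1],(800,500)));cv2.imwrite("pics/b.png",cv2.resize(a[1][:,:,::-1],(800,500)))
E
```

```text
{'clock': np.float64(0.0), 'q': array([ 0.985,  0.159,  1.598, -0.   ,  1.386, -0.21 ]), 'dq': array([ 0.001,  0.001, -0.   , -0.001,  0.001,  0.001]), 'tau': array([ 0.0000e+00, -3.9599e+01, -3.3143e+01, -0.0000e+00,  8.0000e-03,
        0.0000e+00]), 'tool_pos': array([0.211, 0.534, 0.23 ]), 'orientation': array([ 0.187,  0.982, -0.001, -0.   ]), 'wrist_force': array([ 0.581, -0.453,  0.179]), 'ft_torque': array([-0.002,  0.024,  0.022]), 'grip_force': np.float64(0.0), 'grip_width': np.float64(0.085)}
scene [[496.4, 0.0, 323.4], [0.0, 496.4, 206.6], [0.0, 0.0, 1.0]] [1.717 0.467 0.989] [0.2485 0.3843 0.7525 0.4735]
block [([0.581, 0.157, 0.089], 0.92), ([0.44, 0.32, -0.001], 0.77), ([0.819, 0.116, 0.0], 0.75), ([0.587, -0.031, -0.002], 0.61)]
block_knob [([0.435, 0.321, 0.107], 0.87), ([0.581, 0.161, 0.192], 0.82), ([0.824, 0.115, 0.108], 0.82), ([0.594, -0.029, 0.104], 0.58)]
round_block [([0.576, 0.296, 0.084], 0.94)]
rack [([0.652, 0.231, 0.002], 0.61), ([0.536, -0.206, 0.063], 0.49)]
fork_left [([0.582, 0.296, 0.168], 0.65)]
fork_right [([0.579, 0.158, 0.17], 0.78)]
press [([0.
[... 222 characters left out ...]
.8], [0.0, 0.0, 1.0]] [0.577 0.869 0.916] [-0.0106  0.4129  0.91   -0.0352]
block [([0.593, -0.029, -0.002], 0.96), ([0.436, 0.322, -0.002], 0.85), ([0.579, 0.16, 0.082], 0.78), ([0.821, 0.115, 0.001], 0.57)]
block_knob [([0.825, 0.116, 0.104], 0.82), ([0.59, -0.027, 0.104], 0.77), ([0.435, 0.326, 0.104], 0.69), ([0.581, 0.157, 0.187], 0.62)]
round_block [([0.576, 0.298, 0.087], 0.97)]
rack [([0.656, 0.228, 0.001], 0.78), ([0.578, 0.302, 0.171], 0.59)]
fork_left [([0.581, 0.3, 0.175], 0.89)]
fork_right [([0.579, 0.162, 0.174], 0.74)]
press []
stop_rim [([0.533, -0.207, 0.065], 0.56)]
bottle [([0.748, -0.013, -0.006], 0.84), ([0.535, -0.207, 0.061], 0.55)]
mug [([0.443, 0.008, -0.001], 0.87)]
```

View pics/a.png

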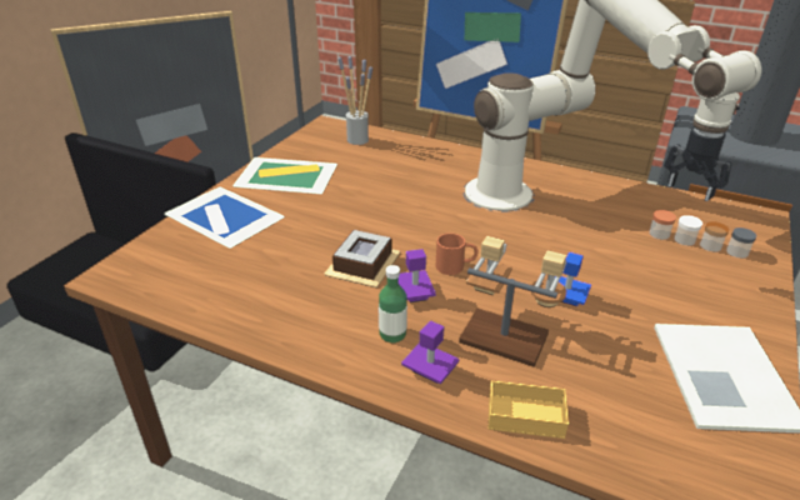

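View pics/b.png

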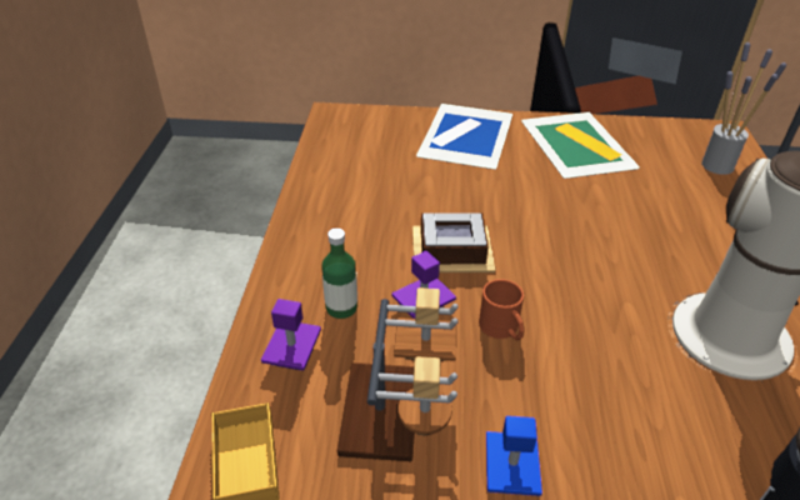

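The candidates, in side-view pixels:
- Wooden block with the square shoulder on the right fork at (427,310). This fits the description.
- Wooden block with the round shoulder on the left fork at (427,380).
- Blue block at (515,460) and purple blocks at (425,280) and (290,330), which are all look-alikes.

I'll confirm the choice in a crop and measure the rack and press yaw.

```bash
cat > h.py <<'E'
import numpy as np,cv2
from scipy.spatial.transform import Rotation as R
def ray(d,px,z):
    K=d["intrinsics"];px=np.atleast_2d(px).astype(float)
    v=np.c_[(px[:,0]-K[0][2])/K[0][0],-(px[:,1]-K[1][2])/K[1][1],-np.ones(len(px))]
    w=R.from_quat(d["orientation"]).apply(v);o=np.array(d["origin"])
    return o+w*((z-o[2])/w[:,2])[:,None]
def proj(d,P):
    K=np.array(d["intrinsics"]);c=R.from_quat(d["orientation"]).inv().apply(np.atleast_2d(P)-d["origin"])
    return np.c_[K[0,0]*c[:,0]/-c[:,2]+K[0,2],K[1,1]*c[:,1]/c[:,2]*1+K[1,2]]
def fitrim(manip,c,d,z=.06):
    for r in manip.silhouettes(c,"stop_rim")[:2]:
        m=r["pixels"].astype(np.uint8);ys,xs=np.nonzero(m)
        p=ray(d,np.c_[xs,ys],z)[:,:2]
        rc=cv2.minAreaRect((p*1000).astype(np.float32));print(c,"rim",round(r["conf"],2),len(xs),np.round(rc[0],1),np.round(rc[1],1),round(rc[2],2))
E
python3 - <<'E'
from rig import manip
from h import *
a=[]
for c in("scene","side"):
    d=manip.get_image(c);a.append(d);fitrim(manip,c,d)
s=a[1]["img"][210:370,270:430,::-1];t=a[1]["img"][150:230,310:420,::-1]
cv2.imwrite("pics/c.png",np.hstack([cv2.resize(s,(450,450),interpolation=2),cv2.resize(t,(345,450),interpolation=2)]))
E
```

```text
scene rim 0.79 464 [ 534.  -204.9] [133.  108.1] 7.93
side rim 0.64 805 [ 534.2 -206.9] [124.9 106.4] 4.84
```

View pics/c.png

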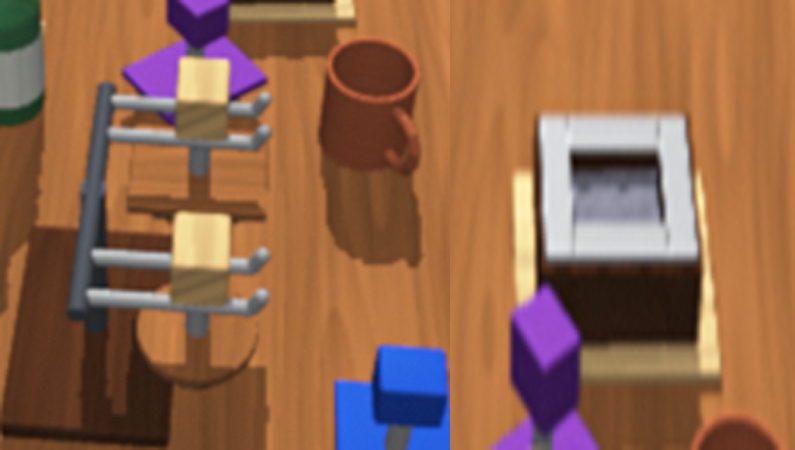

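The crop confirms it. The rectangular shoulder shows at (200,180) under the right-fork knob, the round one at (197,330), and the press is at the right with a small yaw. I'll move above the right fork's knob.

Request:
{"name": "play_rows", "arguments": {
  "motion": [
    [[0, 0, -0.0943], [0, 0, -0.01], 1],
    [[0, 0, -0.0943], [0, 0, -0.01], 1],
    [[0, 0, -0.0943], [0, 0, -0.01], 1],
    [[0, 0, -0.0943], [0, 0, -0.01], 1],
    [[0, 0, 0], [-0.023, -0.0234, 0], 1],
    [[0, 0, 0], [-0.023, -0.0234, 0], 1],
    [[0, 0, 0], [-0.023, -0.0234, 0], 1],
    [[0, 0, 0], [-0.023, -0.0234, 0], 1],
    [[0, 0, 0], [-0.023, -0.0234, 0], 1],
    [[0, 0, 0], [-0.023, -0.0234, 0], 1],
    [[0, 0, 0], [-0.023, -0.0234, 0], 1],
    [[0, 0, 0], [-0.023, -0.0234, 0], 1]
  ]
}}

```text
clock: 2.3
tool_pos: [0.3962, 0.3466, 0.2715]
orientation: [-0.001, 1.0, 0.0, 0.0]
wrist_force: [0.3, 0.4, 0.4]
grip_width: 0.0853
grip_force: 0.0
```

Request:
{"name": "play_rows", "arguments": {
  "motion": [
    [[0, 0, 0], [-0.023, -0.0234, 0], 1],
    [[0, 0, 0], [-0.023, -0.0234, 0], 1],
    [[0, 0, 0], [-0.023, -0.0234, 0], 1],
    [[0, 0, 0], [-0.023, -0.0234, 0], 1],
    [[0, 0, 0], [-0.023, -0.0234, 0], 1],
    [[0, 0, 0], [-0.023, -0.0234, 0], 1],
    [[0, 0, 0], [-0.023, -0.0234, 0], 1],
    [[0, 0, 0], [-0.013, -0.0134, 0], 1],
    [[0, 0, 0], [0, 0, 0], 1],
    [[0, 0, 0], [0, 0, 0], 1]
  ]
}}

```text
clock: 3.13
tool_pos: [0.5698, 0.1703, 0.271]
orientation: [0.0, 1.0, 0.0, -0.0]
wrist_force: [-0.1, 0.3, -0.1]
grip_width: 0.0855
grip_force: 0.0
```

Run:
```python
from rig import manip
from h import *
o=manip.get_obs();print(o["clock"],np.round(o["tool_pos"],4),R.from_quat(o["orientation"]).as_matrix().round(3).tolist(),np.round(o["q"],2))
for c in("wrist","scene","side"):
    d=manip.get_image(c)
    if c=="wrist":
        print(np.round(d["origin"],3),R.from_quat(d["orientation"]).as_matrix().round(2).tolist(),np.round(d["intrinsics"],1).tolist())
        cv2.imwrite("pics/d.png",d["img"][:,:,::-1])
    for l in("block","block_knob","fork_left","fork_right","rack"):
        print(c,l,[(np.round(r["location"],3).tolist(),round(r["conf"],2)) for r in manip.tip_of(c,l)][:4])
```

```text
3.1333 [0.5698 0.1703 0.271 ] [[-1.0, 0.0, -0.001], [0.0, 1.0, 0.0], [0.001, 0.0, -1.0]] [ 0.09  0.19  1.49  0.    1.47 -1.48]
[0.487 0.17  0.415] [[0.0, -0.95, -0.32], [1.0, 0.0, 0.0], [-0.0, -0.32, 0.95]] [[332.1, 0.0, 322.7], [0.0, 332.1, 198.0], [0.0, 0.0, 1.0]]
wrist block [([0.589, -0.027, 0.003], 0.88), ([0.44, 0.323, -0.002], 0.78), ([0.581, 0.16, 0.083], 0.7), ([0.825, 0.115, 0.002], 0.65)]
wrist block_knob [([0.59, -0.028, 0.103], 0.96), ([0.437, 0.324, 0.101], 0.85), ([0.822, 0.118, 0.106], 0.83), ([0.58, 0.16, 0.188], 0.78)]
wrist fork_left []
wrist fork_right []
wrist rack [([0.65, 0.227, 0.001], 0.78)]
scene block [([0.581, 0.157, 0.088], 0.94), ([0.589, -0.031, -0.001], 0.89), ([0.439, 0.325, -0.001], 0.81), ([0.822, 0.118, -0.002], 0.65)]
scene block_knob [([0.435, 0.323, 0.106], 0.9), ([0.824, 0.114, 0.105], 0.75), ([0.592, -0.027, 0.104], 0.72), ([0.582, 0.16, 0.192], 0.57)]
scene fork_left [([0.581, 0.298, 0.169], 0.65)]
scene fork_right [([0.58, 0.159, 0.167], 0.58)]
scene rack [([0.652, 0.23, 0.002], 0.76), ([0.532, -0.205, 0.059], 0.16)]
side block [([0.578, 0.161, 0.088], 0.97), ([0.821, 0.114, -0.002], 0.77), ([0.584, 0.158, 0.187], 0.64), ([0.591, -0.029, -0.004], 0.61)]
side block_knob [([0.58, 0.156, 0.19], 0.97), ([0.823, 0.112, 0.105], 0.81), ([0.59, -0.028, 0.104], 0.74), ([0.433, 0.323, 0.106], 0.58)]
side fork_left [([0.581, 0.299, 0.174], 0.97), ([0.653, 0.227, 0.001], 0.24)]
side fork_right [([0.578, 0.159, 0.173], 0.98), ([0.582, 0.155, 0.187], 0.56)]
side rack [([0.656, 0.229, -0.003], 0.97), ([0.577, 0.295, 0.088], 0.61), ([0.582, 0.302, 0.173], 0.56), ([0.579, 0.16, 0.171], 0.52)]
```

View pics/d.png

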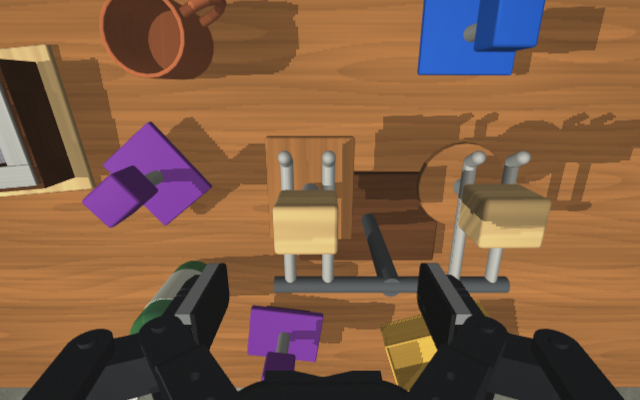

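The wrist view shows the rectangular block's knob at (305,222), its rectangular shoulder behind it, and the bar level in the image, so rack yaw is about 0. I'll align, descend and grip.

Request:
{"name": "play_rows", "arguments": {
  "motion": [
    [[0, 0, 0], [-0.0105, -0.0113, 0], 1],
    [[0, 0, 0], [0, 0, 0.012], 1],
    [[0, 0, 0], [0, 0, 0.012], 1],
    [[0, 0, 0], [0, 0, 0.012], 1],
    [[0, 0, 0], [0, 0, 0.012], 1],
    [[0, 0, 0], [0, 0, 0.012], 1],
    [[0, 0, 0], [0, 0, 0.012], 1],
    [[0, 0, 0], [0, 0, 0.012], 1],
    [[0, 0, 0], [0, 0, 0.01], 1],
    [[0, 0, 0], [0, 0, 0.006], 1],
    [[0, 0, 0], [0, 0, 0], 1],
    [[0, 0, 0], [0, 0, 0], 1]
  ]
}}

```text
clock: 5.03
tool_pos: [0.5801, 0.1597, 0.1712]
orientation: [-0.001, 1.0, -0.0, -0.0]
wrist_force: [0.1, -0.4, 0.5]
grip_width: 0.0854
grip_force: 0.0
```

Request:
{"name": "play_rows", "arguments": {
  "motion": [
    [[0, 0, 0], [0, 0, 0], -1],
    [[0, 0, 0], [0, 0, 0], -1],
    [[0, 0, 0], [0, 0, 0], -1],
    [[0, 0, 0], [0, 0, 0], -1],
    [[0, 0, 0], [0, 0, 0], -1],
    [[0, 0, 0], [0, 0, 0], -1],
    [[0, 0, 0], [0, 0, 0], -1],
    [[0, 0, 0], [0, 0, 0], -1]
  ]
}}

```text
clock: 5.7
tool_pos: [0.5807, 0.1596, 0.1722]
orientation: [-0.001, 1.0, -0.0, 0.001]
wrist_force: [-0.7, -0.8, 5.1]
grip_width: 0.0433
grip_force: 62.1
```

Gripped. I'll lift 27 mm, then draw out to -x.

Request:
{"name": "play_rows", "arguments": {
  "motion": [
    [[0, 0, 0], [0, 0, -0.007], -1],
    [[0, 0, 0], [0, 0, -0.007], -1],
    [[0, 0, 0], [0, 0, -0.007], -1],
    [[0, 0, 0], [0, 0, -0.006], -1],
    [[0, 0, 0], [0, 0, 0], -1],
    [[0, 0, 0], [0, 0, 0], -1]
  ]
}}

```text
clock: 6.2
tool_pos: [0.5803, 0.1597, 0.1988]
orientation: [-0.001, 1.0, 0.0, 0.0]
wrist_force: [-1.0, -0.1, -3.3]
grip_width: 0.0432
grip_force: 61.4
```

Run:
```python
from rig import manip
from h import *
o=manip.get_obs();print(o["clock"],np.round(o["tool_pos"],4),o["wrist_force"].round(1),o["grip_width"])
for c in("side","scene"):
    manip.get_image(c)
    for l in("block","block_knob","round_block"):
        print(c,l,[(np.round(r["location"],3).tolist(),round(r["conf"],2)) for r in manip.tip_of(c,l) if r["location"][2]>.04 and r["location"][1]>.1][:4])
```

```text
6.2 [0.5803 0.1597 0.1988] [-1.  -0.1 -3.3] 0.04322644041238573
side block [([0.578, 0.161, 0.112], 0.76), ([0.576, 0.296, 0.085], 0.32)]
side block_knob [([0.434, 0.327, 0.106], 0.88), ([0.82, 0.116, 0.106], 0.79), ([0.583, 0.158, 0.213], 0.6)]
side round_block [([0.573, 0.298, 0.087], 0.68)]
scene block [([0.579, 0.159, 0.113], 0.84)]
scene block_knob [([0.821, 0.111, 0.106], 0.9), ([0.436, 0.323, 0.108], 0.84), ([0.58, 0.16, 0.216], 0.63)]
scene round_block [([0.577, 0.296, 0.084], 0.6)]
```

Request:
{"name": "play_rows", "arguments": {
  "motion": [
    [[0, 0, 0], [0.01, 0, 0], -1],
    [[0, 0, 0], [0.02, 0, 0], -1],
    [[0, 0, 0], [0.02, 0, 0], -1],
    [[0, 0, 0], [0.02, 0, 0], -1],
    [[0, 0, 0], [0.02, 0, 0], -1],
    [[0, 0, 0], [0.02, 0, 0], -1],
    [[0, 0, 0], [0.02, 0, 0], -1],
    [[0, 0, 0], [0, 0, -0.02], -1],
    [[0, 0, 0], [0, 0, -0.02], -1],
    [[0, 0, 0], [0, 0, -0.02], -1],
    [[0, 0, 0], [0, 0, 0], -1]
  ]
}}

```text
clock: 7.52
tool_pos: [0.4524, 0.1598, 0.263]
orientation: [-0.001, 1.0, 0.0, 0.004]
wrist_force: [1.4, -0.1, -2.4]
grip_width: 0.0433
grip_force: 62.5
```

Run:
```python
from rig import manip
from h import *
o=manip.get_obs();print(o["clock"],np.round(o["tool_pos"],4),o["wrist_force"].round(1),o["grip_width"])
for c in("side","scene"):
    d=manip.get_image(c); fitrim(manip,c,d)
    for l in("block","block_knob","round_block","stop_rim","press"):
        print(c,l,[(np.round(r["location"],3).tolist(),round(r["conf"],2)) for r in manip.tip_of(c,l)][:4])
```

```text
7.5167 [0.4524 0.1598 0.263 ] [ 1.4 -0.1 -2.4] 0.043293213018232204
side rim 0.78 882 [ 532.9 -209.3] [128.4 110.9] 4.84
side block [([0.453, 0.162, 0.176], 0.83), ([0.594, -0.031, 0.001], 0.83), ([0.434, 0.324, -0.002], 0.82), ([0.821, 0.113, 0.002], 0.56)]
side block_knob [([0.59, -0.024, 0.107], 0.7), ([0.435, 0.326, 0.105], 0.68)]
side round_block [([0.575, 0.297, 0.088], 0.89)]
side stop_rim [([0.534, -0.205, 0.063], 0.75)]
side press [([0.535, -0.208, -0.004], 0.6)]
scene rim 0.81 564 [ 536.8 -205.2] [134.8 110.7] 5.3
scene block [([0.441, 0.322, -0.0], 0.95), ([0.818, 0.116, -0.004], 0.87), ([0.451, 0.158, 0.168], 0.8)]
scene block_knob [([0.824, 0.115, 0.104], 0.74), ([0.436, 0.323, 0.107], 0.69), ([0.45, 0.162, 0.278], 0.59), ([0.59, -0.029, 0.107], 0.56)]
scene round_block [([0.574, 0.299, 0.085], 0.91)]
scene stop_rim [([0.533, -0.205, 0.06], 0.74)]
scene press [([0.534, -0.205, -0.001], 0.65)]
```

Request:
{"name": "play_rows", "arguments": {
  "motion": [
    [[0, 0, 0], [-0.004, -0.015, 0], -1],
    [[0, 0, 0], [-0.0068, -0.03, 0], -1],
    [[0, 0, 0], [-0.0068, -0.03, 0], -1],
    [[0, 0, 0], [-0.0068, -0.03, 0], -1],
    [[0, 0, 0], [-0.0068, -0.03, 0], -1],
    [[0, 0, 0], [-0.0068, -0.03, 0], -1],
    [[0, 0, 0], [-0.0068, -0.03, 0], -1],
    [[0, 0, 0], [-0.004, -0.015, 0], -1],
    [[0, 0, 0], [0, 0, 0], -1],
    [[0, 0, 0], [0, 0, 0], -1]
  ]
}}

```text
clock: 9.05
tool_pos: [0.4992, -0.051, 0.2582]
orientation: [0.0, 1.0, 0.0, -0.0]
wrist_force: [0.1, 1.0, -3.3]
grip_width: 0.0429
grip_force: 62.8
```

Run:
```python
from rig import manip
from h import *
o=manip.get_obs();print(o["clock"],np.round(o["tool_pos"],4),o["wrist_force"].round(1))
d=manip.get_image("wrist"); fitrim(manip,"wrist",d)
cv2.imwrite("pics/e.png",d["img"][:,:,::-1])
for c in("wrist","side","scene"):
    if c!="wrist":manip.get_image(c)
    for l in("block","block_knob","stop_rim","press"):
        print(c,l,[(np.round(r["location"],3).tolist(),round(r["conf"],2)) for r in manip.tip_of(c,l)][:4])
```

```text
9.05 [ 0.4992 -0.051   0.2582] [ 0.1  1.  -3.3]
wrist rim 0.66 7120 [ 533.1 -206.9] [126.1 107.1] 5.15
wrist block [([0.496, -0.053, 0.171], 0.98), ([0.825, 0.115, 0.002], 0.9)]
wrist block_knob [([0.498, -0.053, 0.272], 0.81)]
wrist stop_rim []
wrist press [([0.531, -0.203, 0.003], 0.86)]
side block [([0.822, 0.116, -0.002], 0.92), ([0.438, 0.324, -0.003], 0.73), ([0.494, -0.047, 0.174], 0.66), ([0.592, -0.025, -0.002], 0.64)]
side block_knob [([0.501, -0.051, 0.275], 0.88), ([0.434, 0.325, 0.109], 0.64), ([0.824, 0.118, 0.105], 0.64), ([0.59, -0.024, 0.107], 0.55)]
side stop_rim [([0.537, -0.207, 0.068], 0.63)]
side press [([0.536, -0.206, 0.001], 0.66)]
scene block [([0.441, 0.321, -0.003], 0.85), ([0.501, -0.05, 0.169], 0.72), ([0.589, -0.03, -0.001], 0.6), ([0.822, 0.114, -0.002], 0.6)]
scene block_knob [([0.498, -0.048, 0.28], 0.91), ([0.591, -0.028, 0.107], 0.71), ([0.435, 0.323, 0.107], 0.66), ([0.822, 0.111, 0.106], 0.57)]
scene stop_rim [([0.536, -0.205, 0.061], 0.95)]
scene press [([0.537, -0.205, 0.0], 0.64)]
```

View pics/e.png

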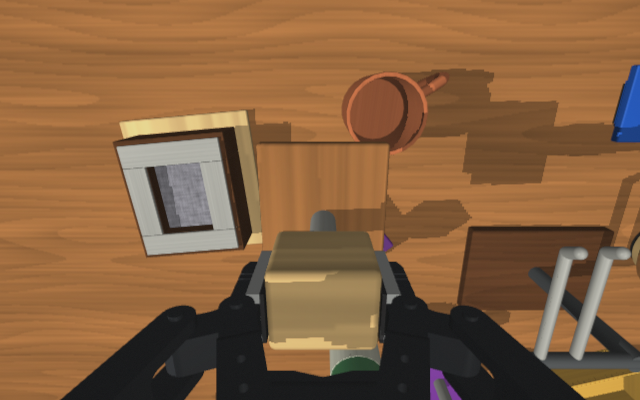

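The wrist view shows the rim with corners around (115,143) and (248,248). It fits 126x107 mm at (0.533,-0.207) with yaw 5.1°. The block hangs square, with its shoulder edge level at row 143. I'll move over the press and turn.

Request:
{"name": "play_rows", "arguments": {
  "motion": [
    [[0, 0, 0], [-0.0035, -0.0155, 0], -1],
    [[0, 0, 0], [-0.007, -0.031, 0], -1],
    [[0, 0, 0], [-0.007, -0.031, 0], -1],
    [[0, 0, 0], [-0.007, -0.031, 0], -1],
    [[0, 0, 0], [-0.007, -0.031, 0], -1],
    [[0, 0, 0], [-0.0033, -0.016, 0], -1],
    [[0, 0, -0.045], [0, 0, 0.01], -1],
    [[0, 0, -0.045], [0, 0, 0.02], -1],
    [[0, 0, 0], [0, 0, 0.02], -1],
    [[0, 0, 0], [0, 0, 0.02], -1],
    [[0, 0, 0], [0, 0, 0.01], -1],
    [[0, 0, 0], [0, 0, 0], -1]
  ]
}}

```text
clock: 10.85
tool_pos: [0.5325, -0.2046, 0.1752]
orientation: [-0.046, 0.999, 0.002, -0.002]
wrist_force: [-0.5, 0.7, -3.7]
grip_width: 0.0435
grip_force: 63.0
```

Run:
```python
from rig import manip
from h import *
o=manip.get_obs();print(o["clock"],np.round(o["tool_pos"],4),R.from_quat(o["orientation"]).as_matrix().round(3).tolist(),o["wrist_force"].round(1))
a=[]
for c in("wrist","side","scene"):
    d=manip.get_image(c); a.append(d["img"][:,:,::-1]); fitrim(manip,c,d)
    for l in("block","block_knob","stop_rim","press"):
        print(c,l,[(np.round(r["location"],4).tolist(),round(r["conf"],2)) for r in manip.tip_of(c,l) if r["location"][1]<-.1][:4])
cv2.imwrite("pics/f.png",np.hstack([cv2.resize(a[1][110:235,300:425],(400,400),interpolation=2),cv2.resize(a[2][130:250,230:350],(400,400),interpolation=2)]))
```

```text
10.85 [ 0.5325 -0.2046  0.1752] [[-0.996, -0.091, -0.005], [-0.091, 0.996, 0.003], [0.005, 0.004, -1.0]] [-0.5  0.7 -3.7]
wrist rim 0.9 3895 [ 527.7 -207.7] [114.  106.1] 5.21
wrist block [([0.5309, -0.2061, 0.0873], 0.74)]
wrist block_knob [([0.5339, -0.2058, 0.1888], 0.93)]
wrist stop_rim []
wrist press []
side rim 0.93 677 [ 534.5 -205.8] [130.7 106.5] 3.7
side block [([0.5345, -0.2028, 0.0921], 0.97)]
side block_knob [([0.535, -0.2098, 0.1973], 0.83)]
side stop_rim [([0.5315, -0.2089, 0.0652], 0.71)]
side press [([0.5333, -0.2061, -0.0033], 0.84)]
scene rim 0.79 454 [ 536.8 -206.4] [134.2 111.6] 4.78
scene block [([0.5363, -0.2048, 0.0898], 0.63)]
scene block_knob []
scene stop_rim [([0.5345, -0.2047, 0.0625], 0.85)]
scene press [([0.5328, -0.2052, -0.0028], 0.7)]
```

View pics/f.png

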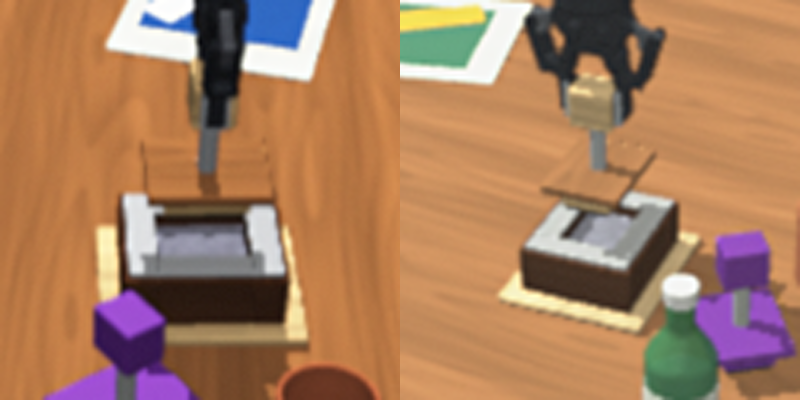

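Side view: shoulder at (205,170) over the well at (205,240). Scene view: the foot is above the well at (600,215). It looks centred, so I'll nudge slightly and ease the foot in.

Request:
{"name": "play_rows", "arguments": {
  "motion": [
    [[0, 0, 0], [-0.001, -0.001, 0], -1],
    [[0, 0, 0], [0, 0, 0], -1],
    [[0, 0, 0], [0, 0, 0.006], -1],
    [[0, 0, 0], [0, 0, 0.006], -1],
    [[0, 0, 0], [0, 0, 0.005], -1],
    [[0, 0, 0], [0, 0, 0.005], -1],
    [[0, 0, 0], [0, 0, 0.004], -1],
    [[0, 0, 0], [0, 0, 0.004], -1],
    [[0, 0, 0], [0, 0, 0.003], -1],
    [[0, 0, 0], [0, 0, 0], -1],
    [[0, 0, 0], [0, 0, 0], -1]
  ]
}}

```text
clock: 12.67
tool_pos: [0.5352, -0.2067, 0.1452]
orientation: [-0.046, 0.999, 0.0, -0.0]
wrist_force: [-0.5, 0.6, -3.0]
grip_width: 0.0431
grip_force: 63.1
```

Request:
{"name": "play_rows", "arguments": {
  "motion": [
    [[0, 0, 0], [0.0005, 0, 0.002], -1],
    [[0, 0, 0], [0, 0, 0.003], -1],
    [[0, 0, 0], [0, 0, 0.003], -1],
    [[0, 0, 0], [0, 0, 0.002], -1],
    [[0, 0, 0], [0, 0, 0], -1],
    [[0, 0, 0], [0, 0, 0], -1],
    [[0, 0, 0], [0, 0, 0], -1]
  ]
}}

```text
clock: 13.25
tool_pos: [0.5348, -0.2069, 0.1354]
orientation: [-0.046, 0.999, -0.0, 0.0]
wrist_force: [0.0, 0.2, -3.7]
grip_width: 0.0433
grip_force: 63.1
```

The foot is in the well with no side contact. I'll press on in small steps.

Request:
{"name": "play_rows", "arguments": {
  "motion": [
    [[0, 0, 0], [0, 0, 0.002], -1],
    [[0, 0, 0], [0, 0, 0.002], -1],
    [[0, 0, 0], [0, 0, 0.002], -1],
    [[0, 0, 0], [0, 0, 0.002], -1],
    [[0, 0, 0], [0, 0, 0], -1],
    [[0, 0, 0], [0, 0, 0], -1]
  ]
}}

```text
clock: 13.75
tool_pos: [0.5352, -0.2071, 0.128]
orientation: [-0.046, 0.999, -0.0, 0.001]
wrist_force: [-0.8, 1.1, 4.7]
grip_width: 0.0433
grip_force: 64.0
```

Request:
{"name": "play_rows", "arguments": {
  "motion": [
    [[0, 0, 0], [0, 0, 0.002], -1],
    [[0, 0, 0], [0, 0, 0.0015], -1],
    [[0, 0, 0], [0, 0, 0.001], -1],
    [[0, 0, 0], [0, 0, 0.001], -1],
    [[0, 0, 0], [0, 0, 0], -1],
    [[0, 0, 0], [0, 0, 0], -1],
    [[0, 0, 0], [0, 0, 0], -1]
  ]
}}

```text
clock: 14.33
tool_pos: [0.5353, -0.2072, 0.1234]
orientation: [-0.046, 0.999, -0.0, 0.001]
wrist_force: [-3.3, 1.9, 10.4]
grip_width: 0.0431
grip_force: 64.8
```

Request:
{"name": "play_rows", "arguments": {
  "motion": [
    [[0, 0, 0], [0, 0, 0.0005], -1],
    [[0, 0, 0], [0, 0, 0.0005], -1],
    [[0, 0, 0], [0, 0, 0], -1],
    [[0, 0, 0], [0, 0, 0], -1],
    [[0, 0, 0], [0, 0, 0], -1]
  ]
}}

```text
clock: 14.75
tool_pos: [0.5353, -0.2072, 0.1234]
orientation: [-0.046, 0.999, -0.0, 0.0]
wrist_force: [-5.4, 2.2, 16.9]
grip_width: 0.0436
grip_force: 65.5
```

Request:
{"name": "play_rows", "arguments": {
  "motion": [
    [[0, 0, 0], [0, 0, 0.0005], -1],
    [[0, 0, 0], [0, 0, 0], -1],
    [[0, 0, 0], [0, 0, 0], -1],
    [[0, 0, 0], [0, 0, 0], -1]
  ]
}}

```text
clock: 15.08
tool_pos: [0.5353, -0.2072, 0.1234]
orientation: [-0.046, 0.999, -0.0, 0.0]
wrist_force: [-7.8, 3.4, 18.5]
grip_width: 0.0433
grip_force: 65.9
```

Run:
```python
from rig import manip
from h import *
a=[]
for c in("wrist","side","scene"):
    d=manip.get_image(c); a.append(d["img"][:,:,::-1])
    for l in("block","block_knob","stop_rim","bed"):
        print(c,l,[(np.round(r["location"],4).tolist(),round(r["conf"],2)) for r in manip.tip_of(c,l) if r["location"][1]<-.1][:4])
o=manip.get_obs();print(o["clock"],np.round(o["tool_pos"],4),R.from_quat(o["orientation"]).as_matrix().round(4).tolist(),o["wrist_force"].round(1),o["ft_torque"].round(2))
cv2.imwrite("pics/g.png",np.hstack([cv2.resize(a[1][110:235,300:425],(400,400),interpolation=2),cv2.resize(a[2][130:250,230:350],(400,400),interpolation=2)]))
```

```text
wrist block [([0.5358, -0.2066, 0.0344], 0.84)]
wrist block_knob [([0.5351, -0.2072, 0.1377], 0.57)]
wrist stop_rim []Traceback (most recent call last):
  File "<stdin>", line 7, in <module>
ValueError: it knows: block, block_knob, bottle, fork_left, fork_right, mug, press, rack, round_block, stop_rim
```

Run:
```python
from rig import manip
from h import *
a=[]
for c in("side","scene"):
    d=manip.get_image(c); a.append(d["img"][:,:,::-1])
    for l in("block","block_knob","stop_rim","round_block","mug","bottle"):
        print(c,l,[(np.round(r["location"],4).tolist(),round(r["conf"],2)) for r in manip.tip_of(c,l)][:1])
o=manip.get_obs();print(o["clock"],np.round(o["tool_pos"],4),R.from_quat(o["orientation"]).as_matrix().round(4).tolist(),o["wrist_force"].round(1),o["ft_torque"].round(2))
cv2.imwrite("pics/g.png",np.hstack([cv2.resize(a[0][110:235,300:425],(400,400),interpolation=2),cv2.resize(a[1][130:250,230:350],(400,400),interpolation=2)]))
```

```text
side block [([0.5931, -0.0274, 0.0008], 0.89)]
side block_knob [([0.4352, 0.3242, 0.1031], 0.91)]
side stop_rim [([0.5317, -0.2095, 0.0677], 0.9)]
side round_block [([0.5754, 0.2967, 0.0867], 0.62)]
side mug [([0.4452, 0.0087, 0.0013], 0.64)]
side bottle [([0.7488, -0.0126, -0.0049], 0.97)]
scene block [([0.82, 0.118, -0.0009], 0.93)]
scene block_knob [([0.821, 0.1137, 0.1037], 0.92)]
scene stop_rim [([0.5342, -0.2046, 0.0616], 0.74)]
scene round_block [([0.5801, 0.2964, 0.0837], 0.66)]
scene mug [([0.4433, 0.007, -0.0014], 0.63)]
scene bottle [([0.7521, -0.0102, 0.0041], 0.76)]
15.9833 [ 0.5353 -0.2072  0.1233] [[-0.9958, -0.0915, 0.0009], [-0.0915, 0.9958, -0.0008], [-0.0008, -0.0009, -1.0]] [-7.6  3.9 18.5] [ 0.9   1.27 -0.  ]
```

View pics/g.png

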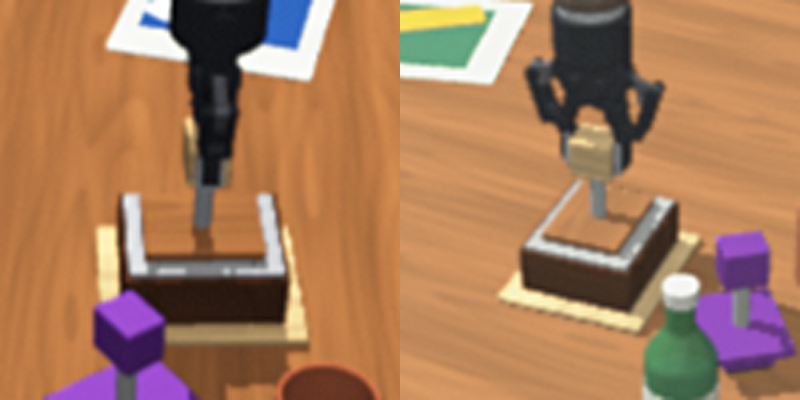

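Side view: the shoulder at (205,230) is down on the rim with no gap. Scene view: it sits flat at (595,225). The tool stopped rigidly at z = 0.1234 under added push. The load on the rim is about 11 N and steady, and the bystanders haven't moved. Handing in.

```bash
python3 -c "
from rig import manip
print(manip.sign_off())"
```

```text
the job is handed in; nothing more can be done
None
```

I lifted the rectangular block off its fork, lowered it into the press box and handed the job in with it still gripped and pressed onto the rim at an estimated 11 N; the round block, bottle and mug had not moved, and no verdict came back.

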